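Aim the coolant elbow of a rheometer cell and clamp it

ROBOT

A 6-joint arm with a two-finger parallel gripper is mounted at the origin on the work surface. World frame = base frame: x ahead of the robot, y to its left, z up, the work surface at z = 0. Lengths are in m, angles in rad, forces in N, time in s.
With the tool pointing down it reaches from about 0.375 to 0.75 m from the base axis. Payload 9 kg.
Tool frame: the origin (TCP) lies on the mounting face of the last link; the fingertips stand 173 mm ahead of it and the grasp point (between the pads) lies 155 mm ahead of it; z points along the fingers, y is the line along which they close (so a half turn about z gives the same grasp; the last joint's range is limited). The gripper opens to 85 mm and grips with 20 to 120 N. Pads are 22 mm wide; open, the fingers measure 114 mm over their backs; the gripper's body (76 mm by 85 mm) begins 54 mm behind the grasp point. The pads swing forward as they close: fully open they stand 13 mm farther back than shut.
Start: joints at [0.896, 0.104, 0.097, 1.564, 0, 1.353], TCP at [0.265, 0.538, 0.405] pointing down, gripper open.
Joint ranges: [-2.99, 2.99], [-0.84, 1.86], [-1.1, 1.16], [-1.84, 2.11], [-1.51, 1.56], [-3.14, 3.14]. Speed limits (rad/s): [2.22, 2.22, 2.57, 3.14, 3.14, 3.14].

INTERFACE

Orientations are given as a unit quaternion [x, y, z, w].
In Python, from rig import sense, eyes, manip gives the robot as it stands. The module is installed in compiled form; this text tells all that it offers.
- The arm moves only by the shell command python3 -m handwheel 'ROWS' [FORCE]. ROWS is JSON, a list of rows, each an object with "delta_pos": the shift along the world's x, y, z in m, a list of three; "turn": the turn, a rotation vector about the world's x, y, z in degrees, a list of three; "claw": the finger opening in m, from 0 to 0.0854. In form: [{"delta_pos": [dx, dy, dz], "turn": [wx, wy, wz], "claw": claw}, ...]. A call has exactly 10 rows; each row is the pose to reach, as a shift and turn from the pose commanded when the call began; what a row does not reach only later rows make up. A row lasts 1/10 s, in which the tool goes at most 50 mm and 8.59 degrees, less where a joint would pass 70% of its speed; a pose out of reach is approached as far as the arm can. A call with a gripper value outside its range is refused whole. The fingers move at their own pace and stop on an object; FORCE is the grip in N (left out, the last holds). Time passes only in rows, so rows that repeat a pose let the fingers close, or fill a call up. It gives the time, the measured TCP pose, the force, the opening and the grip force at its end, in the units of the state.
- sense(): the state, without advancing time (a new reading comes with each control period).
- eyes.snapshot(name): name is "side" or "top" or "wrist"; returns the picture (400x640x3 uint8, red, green, blue); there is no depth.
- eyes.camera_params(name): a dict with "fx", "fy", "cx", "cy" (pixels), "rvec" (rotation vector, rad) and "tvec" (3), from world to camera coordinates, as OpenCV has them; the wrist camera has in their place "tool_from_camera" (4x4, takes a point from camera to tool coordinates, whose origin is the TCP and whose axes are the flange's). Camera axes: x right, y down, z forward; pixel columns grow to the right and rows downward; lengths in m; the calibration is good to about 2 mm. A picture is of the moment at which its call begins: read the wrist's pose just before it. camera_params takes no time and is no camera call.
- manip.sign_off(): hands the job in; it is judged then, once.
The state is a dict: "t": time; "qpos": joint angles; "joint_vel": joint speeds; "effort": joint torques, N m; "eef_pos": TCP position; "eef_rot": TCP orientation; "force": force on the tool from outside, world axes, zero at the start; "torque": the same for the moment, N m; "grip_width": opening from 0.0 (shut) to 1.0 (fully open); "finger_force": force on a finger pad.
Only numpy, scipy, OpenCV 4.12 (cv2) and the standard library are available. Lean on these libraries where they do the work, as an engineer would, in place of code of your own. Each camera call takes 0.05 s, during which the arm holds its last target. There are 200 camera calls.

TASK

Screw the brass elbow down its stub, clockwise seen from above, by pushing its arm round until the outlet points straight at the blue hose port (not the red one). Then push the orange-knobbed clamp lever clockwise until it is fully shut, leaving the elbow aimed at the blue port. Leave the jar, the beaker and the spatula where they are, and let go of everything at the end.

Things in the scene. Friction and masses are not known exactly. Their poses are not given: they have to be found in the camera images.
- cell: fixed temperature cell: grey plinth 150 x 300 mm and 30 mm high (reaching 80 mm to its -y side and 220 mm to its +y side of the origin), carrying a steel drum (radius 60 mm, top at z 55 mm) with an upright threaded brass stub in the middle. Origin at bench level on the stub's axis; z up. Its x axis points roughly away from the robot.
- stub_axis (a point): point on the stub's vertical axis, 115 mm above the bench: the axis about which the elbow turns. The elbow's upright brass socket on it has radius 19 mm, from z 71 mm to a domed top at z 134 mm.
- elbow_outlet (a point): centre of the mouth of the elbow's level arm: a brass tube of radius 13 mm, axis about 115 mm above the bench, from the stub's axis to a black nut (radius 17 mm, the last 22 mm) ending at this point, 105 mm from the axis. The point's x axis points outwards along the arm, z up. The arm sinks 5 mm per turn. Under it, within 130 mm of the axis, nothing stands above 62 mm.
- elbow (a joint): turn of the elbow on its thread, rad, growing clockwise seen from above (screwing down); stops at 0 and 6.2. At 0 the arm points 3.2 rad anticlockwise from the cell's x axis. Friction 0.25 N m (3.5 N of push at 70 mm from the axis); it stays where it is left. Starts between 0 and 1.2; the blue port lies clockwise of the start, less than one turn away.
- clamp_pivot (a point): point on the vertical pivot axis of the clamp lever, 105 mm above the bench (165 mm from the stub along the cell's +y)
- clamp_knob (a point): centre of the top, 111 mm above the bench, of the clamp lever's upright orange knob (radius 11 mm, from z 61 to 111 mm), 80 mm from the pivot. The lever's arm, a steel bar 14 mm wide, lies at z 62 to 72 mm between pivot and knob.
- clamp (a joint): turn of the clamp lever, rad, growing clockwise seen from above: 0 fully open (arm along the cell's +y), 1.5 fully shut against its stop (arm along the cell's +x). It stays where it is left (0.15 N m of friction: about 2 N at the knob). Starts between 0 and 0.3.
- port_blue: fixed hose port with a round blue cap (radius 22 mm, top 60 mm above the bench) on a round foot (radius 30 mm), 170 to 240 mm from the stub. Origin at bench level on its axis. The outlet must point at this one. It and the red port change places.
- port_red: the same hose port with a red cap: not to be aimed at
- jar: bystander: amber glass jar with a white lid, 60 mm across and 75 mm tall, standing; origin at its base
- beaker: bystander: white beaker 76 mm across and 90 mm tall, standing; origin at its base
- spatula: bystander: spatula lying flat on the bench, along its own x axis
There are look-alikes about, which are no part of the job. Leave any green look-alike of the port_blue alone.

How it is judged:
On the way, in this order (a step that is already met when the one before it is completed fails the run):
1. the elbow is screwed round until its outlet points at the blue port, the clamp lever still open (y of port_blue in the frame of elbow_outlet between -0.02 and 0.02 m and x of port_blue in the frame of elbow_outlet above 0 m and value of joint elbow above 1.5 rad and value of joint clamp below 0.6 rad), for 0.2 s.
2. the clamp lever is pushed fully shut with the elbow still aimed (value of joint clamp above 1.38 rad and y of port_blue in the frame of elbow_outlet between -0.02 and 0.02 m and x of port_blue in the frame of elbow_outlet above 0 m), for 0.2 s.
At the end, for the whole second after the job is handed in: the elbow's centre line, seen from above, runs outwards past the centre of the blue port within 20 mm, screwed down clockwise (elbow joint above 1.5 rad), and the clamp lever is shut (joint above 1.38 of 1.5 rad) (all of step 2 and value of joint elbow above 1.5 rad); the robot touches nothing.
It fails at once if a bystander (jar, beaker or spatula) is moved more than 30 mm (distance of any of jar, beaker, spatula from where it was at the start of the episode above 0.03 m).
It also fails if it takes over 58 s, if anything falls off the work surface, if the arm or the gripper's body presses on something with over 40 N, if the wrist force passes 120 N, or if a joint passes its speed limit or range.

## Working session

There is one attempt and no reset: what is moved stays moved. The work goes in short steps, Python scripts to look and compute and a shell command to move; the robot and the scene stay as the last step left them, time stands still between calls to the robot, and variables do not carry over. Pictures are saved under pics/ and viewed, at most 13 in all, crops included, and the job is handed in when it is done.

```bash
mkdir -p pics; python3 - <<'E'
from rig import sense, eyes, manip
import cv2,numpy as np
s=sense();print(s)
for n in("top","side"):
    cv2.imwrite(f"pics/{n}0.png",eyes.snapshot(n)[:,:,::-1]);print(n,eyes.camera_params(n))
print(eyes.camera_params("wrist"))
E
```

```text
{'t': 0.0, 'qpos': array([ 8.96294326e-01,  1.04712174e-01,  9.64474034e-02,  1.56388569e+00,
       -4.52638882e-06,  1.35312933e+00]), 'joint_vel': array([0.00051828, 0.00019111, 0.00089295, 0.00133632, 0.00151122,
       0.00025619]), 'effort': array([-2.67305959e-04, -5.56931448e+01,  5.03649437e+01,  1.68087945e-02,
       -2.22665490e-04,  9.47339743e-06]), 'eef_pos': array([0.26457187, 0.53839916, 0.40390259]), 'eef_rot': array([ 2.26436360e-01,  9.74025727e-01, -6.11788358e-04, -2.90069922e-04]), 'force': array([-0.27338155, -0.31472565, -0.70935132]), 'torque': array([0.04033049, 0.01150721, 0.00306706]), 'finger_force': 0.0, 'grip_width': 0.9986771479975732}
top {'fx': 387.38630679496157, 'fy': 387.38630679496157, 'cx': 318.6940219461019, 'cy': 197.0344650518072, 'rvec': array([ 2.17415537, -2.23232681,  0.0838234 ]), 'tvec': array([-0.00406969,  0.58293456,  1.25156011])}
side {'fx': 418.2727148249466, 'fy': 418.2727148249466, 'cx': 313.1691911309544, 'cy': 202.30573721412028, 'rvec': array([ 2.12282114, -0.38778112,  0.23482882]), 'tvec': array([-0.5490813 ,  0.19517183,  1.08021891])}
{'fx': 303.9408462171518, 'fy': 303.9408462171518, 'cx': 322.4101515146745, 'cy': 203.21315418230026, 'tool_from_camera': array([[ 6.10595387e-04, -9.48137431e-01, -3.17860093e-01,
         8.14678732e-02],
       [ 9.99999772e-01,  4.87621752e-04,  4.66440474e-04,
        -1.06894424e-03],
       [-2.87254178e-04, -3.17860305e-01,  9.48137513e-01,
         3.04608697e-02],
       [ 0.00000000e+00,  0.00000000e+00,  0.00000000e+00,
         1.00000000e+00]])}
```

View pics/top0.png

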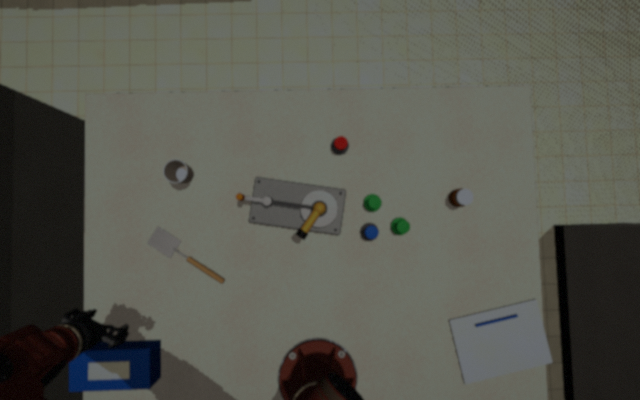

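View pics/side0.png

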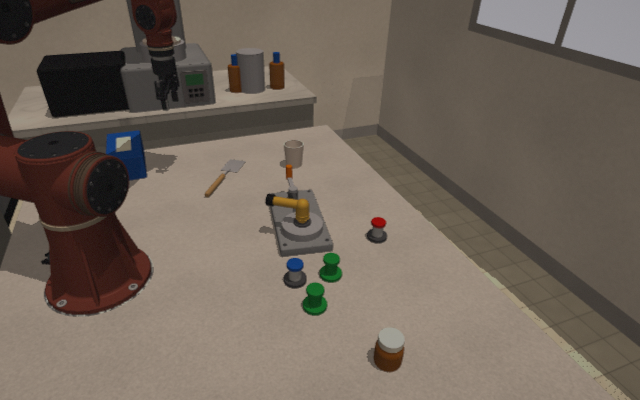

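Top view: stub dome near (320,208), nut near (299,238), blue cap (370,231), red cap (340,145), orange knob (240,198); two green look-alikes at (372,202) and (400,226). Side view: blue cap (295,265), red cap (378,223), dome (302,208), knob (289,172). Next I'll triangulate these points.

```bash
cat > h.py <<'E'
import cv2,numpy as np
from rig import sense,eyes
from scipy.spatial.transform import Rotation as R
def ray(n,px,pose=None):
    p=eyes.camera_params(n); K=np.array([[p['fx'],0,p['cx']],[0,p['fy'],p['cy']],[0,0,1.]])
    d=np.linalg.solve(K,[*px,1])
    if n=='wrist':
        T=p['tool_from_camera'];Rw=R.from_quat(pose['eef_rot']).as_matrix()
        return pose['eef_pos']+Rw@T[:3,3], Rw@T[:3,:3]@d
    M=cv2.Rodrigues(p['rvec'])[0]; return -M.T@p['tvec'],M.T@d
def plane(n,px,z,pose=None):
    o,d=ray(n,px,pose); return o+d*(z-o[2])/d[2]
def tri(r1,r2):
    A=np.c_[r1[1],-r2[1]];k=np.linalg.lstsq(A,r2[0]-r1[0],rcond=None)[0]
    a,b=r1[0]+r1[1]*k[0],r2[0]+r2[1]*k[1];return (a+b)/2,np.linalg.norm(a-b)
def blob(im,h0,h1,s0,v0,box):
    x0,y0,x1,y1=box;c=cv2.cvtColor(np.ascontiguousarray(im[y0:y1,x0:x1]),cv2.COLOR_RGB2HSV)
    m=cv2.inRange(c,(h0,s0,v0),(h1,255,255))
    n,l,st,ce=cv2.connectedComponentsWithStats(m)
    i=1+st[1:,4].argmax();return ce[i]+[x0,y0],st[i]
E
python3 - <<'E'
from h import *
t=cv2.imread('pics/top0.png')[:,:,::-1];s=cv2.imread('pics/side0.png')[:,:,::-1]
B={'blue':((105,130,120,50),(350,215,390,250),(275,250,315,275)),
 'red':((0,8,150,60),(325,130,360,160),(360,212,395,230)),
 'knob':((3,20,150,60),(232,185,250,210),(280,160,296,182)),
 'brass':((8,30,120,50),(285,195,335,245),(260,190,315,225))}
for k,(c,bt,bs) in B.items():
    pt,st=blob(t,*c,bt);ps,ss=blob(s,*c,bs)
    print(k,pt.round(1),st,ps.round(1),ss,tri(ray('top',pt),ray('side',ps)))
    for z in(.06,.115): print('  plane',z,plane('top',pt,z)[:2].round(4))
print('dome',tri(ray('top',(320,208.5)),ray('side',(302,203))))
print('nut',tri(ray('top',(299.5,237)),ray('side',(270,200))))
big=np.hstack([cv2.resize(t[160:260,225:405],None,fx=4,fy=4,interpolation=cv2.INTER_CUBIC)])
cv2.imwrite('pics/z0.png',np.clip(big[:,:,::-1].astype(int)*2,0,255).astype(np.uint8))
E
```

```text
blue [370.8 231.7] [ 15  10  13  14 143] [294.5 264.3] [ 12   8  16  14 174] (array([ 0.4668709 , -0.1806787 ,  0.05442774]), np.float64(0.0010791217514975837))
  plane 0.06 [ 0.4666 -0.1797]
  plane 0.115 [ 0.4687 -0.1712]
red [340.3 143. ] [  9   7  13  13 132] [378.2 222.1] [ 11   5  15  11 124] (array([ 0.75293977, -0.09291651,  0.05589537]), np.float64(0.0025846960746555986))
  plane 0.06 [ 0.7509 -0.092 ]
  plane 0.115 [ 0.7402 -0.0875]
knob [239.7 196.6] [ 5  9  7  6 32] [288.4 170.7] [ 6  5  6 13 74] (array([0.58637972, 0.22416118, 0.09175134]), np.float64(0.0006322949540842756))
  plane 0.06 [0.588 0.23 ]
  plane 0.115 [0.5847 0.22  ]
brass [313.3 215.9] [ 16   7  25  31 294] [294.4 206.7] [ 12   6  37  28 500] (array([ 0.52494538, -0.00115778,  0.10343609]), np.float64(0.00883855274730531))
  plane 0.06 [ 0.521 -0.   ]
  plane 0.115 [5.207e-01 3.000e-04]
dome (array([ 0.54375794, -0.02062021,  0.12385444]), np.float64(0.003118970388350895))
nut (array([0.46440474, 0.04173217, 0.11335842]), np.float64(0.01195566912773532))
```

View pics/z0.png

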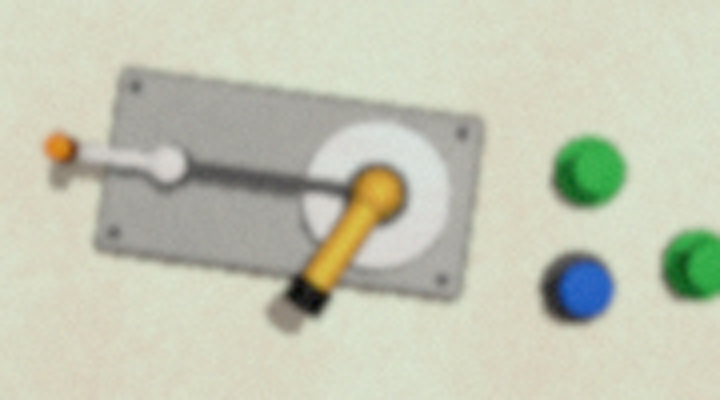

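```bash
python3 -m handwheel '[{"delta_pos":[0.016,-0.046,0],"turn":[0,0,0],"claw":0},{"delta_pos":[0.032,-0.092,0],"turn":[0,0,0],"claw":0},{"delta_pos":[0.048,-0.138,0],"turn":[0,0,0],"claw":0},{"delta_pos":[0.064,-0.184,0],"turn":[0,0,0],"claw":0},{"delta_pos":[0.08,-0.23,0],"turn":[0,0,0],"claw":0},{"delta_pos":[0.096,-0.276,0],"turn":[0,0,0],"claw":0},{"delta_pos":[0.112,-0.322,0],"turn":[0,0,0],"claw":0},{"delta_pos":[0.128,-0.368,0],"turn":[0,0,0],"claw":0},{"delta_pos":[0.144,-0.414,0],"turn":[0,0,0],"claw":0},{"delta_pos":[0.16,-0.46,0],"turn":[0,0,0],"claw":0}]'
python3 - <<'E'
from h import *
p=sense();im=eyes.snapshot('wrist');print(p['eef_pos'],p['eef_rot'])
cv2.imwrite('pics/w1.png',np.clip(im[:,:,::-1].astype(int)*2,0,255).astype(np.uint8))
print('stub z.134',plane('top',(319.75,208.5),.134),'drum',plane('top',(319,208.75),.055),'pivot',plane('top',(267.5,201.5),.105),'outlet',plane('top',(300,235.75),.117))
E
```

```text
t: 1.1
eef_pos: [0.4247, 0.0765, 0.4046]
eef_rot: [0.226, 0.974, 0.0, 0.0]
force: [1.5, 0.2, -0.0]
grip_width: -0.001
finger_force: 0.0
[0.42471292 0.0765316  0.40462565] [2.26430617e-01 9.74027284e-01 8.07088409e-05 1.38600266e-04]
stub z.134 [ 0.54204508 -0.01912781  0.134     ] drum [ 0.5433169  -0.01858749  0.055     ] pivot [0.56819163 0.13808015 0.105     ] outlet [0.4625296  0.04178032 0.117     ]
```

View pics/w1.png

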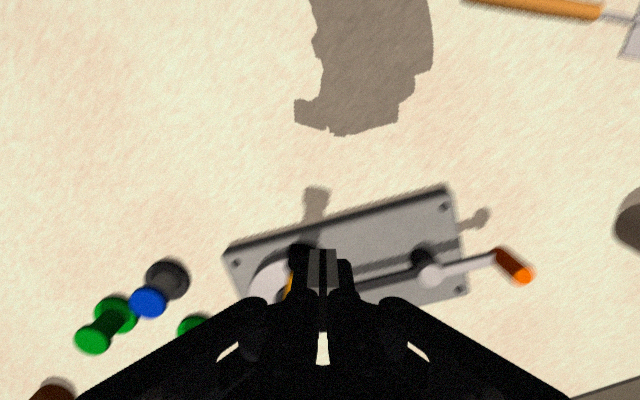

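The wrist view shows the blue cap at (147,302), greens beside it, the arm partly hidden behind the closed fingers, knob at (515,266). The layout agrees with the top view. I'll come down behind the arm.

```bash
python3 -m handwheel '[{"delta_pos":[0.015,-0.044,0],"turn":[0,0,0],"claw":0},{"delta_pos":[0.03,-0.088,0],"turn":[0,0,0],"claw":0},{"delta_pos":[0.03,-0.088,-0.03],"turn":[0,0,0],"claw":0},{"delta_pos":[0.03,-0.088,-0.06],"turn":[0,0,0],"claw":0},{"delta_pos":[0.03,-0.088,-0.09],"turn":[0,0,0],"claw":0},{"delta_pos":[0.03,-0.088,-0.115],"turn":[0,0,0],"claw":0},{"delta_pos":[0.03,-0.088,-0.135],"turn":[0,0,0],"claw":0},{"delta_pos":[0.03,-0.088,-0.146],"turn":[0,0,0],"claw":0},{"delta_pos":[0.03,-0.088,-0.146],"turn":[0,0,0],"claw":0},{"delta_pos":[0.03,-0.088,-0.146],"turn":[0,0,0],"claw":0}]'
python3 - <<'E'
from h import *
p=sense()['eef_pos'];s=np.array([.5425,-.019]);o=p[:2]
r=np.hypot(*(o-s));a0=np.degrees(np.arctan2(*(o-s)[::-1]));print(r,a0)
for k in range(1,31):
    a=np.radians(a0-k*8.6);q=s+.08*np.array([np.cos(a),np.sin(a)])
    print(k,round(np.degrees(a)),(q-o).round(3))
    if k%10==0:o=q
E
```

```text
t: 2.15
eef_pos: [0.4548, -0.0095, 0.2595]
eef_rot: [0.226, 0.974, 0.0, 0.0]
force: [0.9, -0.5, -0.5]
grip_width: 0.003
finger_force: 0.0
0.08817158807069357 173.83499987147093
1 165 [0.01  0.011]
2 157 [0.014 0.022]
3 148 [0.02  0.033]
4 139 [0.027 0.043]
5 131 [0.035 0.051]
6 122 [0.045 0.058]
7 114 [0.056 0.064]
8 105 [0.067 0.068]
9 96 [0.079 0.07 ]
10 88 [0.091 0.07 ]
11 79 [ 0.012 -0.001]
12 71 [ 0.024 -0.004]
13 62 [ 0.034 -0.009]
14 53 [ 0.045 -0.016]
15 45 [ 0.054 -0.024]
16 36 [ 0.062 -0.033]
17 28 [ 0.068 -0.043]
18 19 [ 0.073 -0.054]
19 10 [ 0.076 -0.065]
20 2 [ 0.077 -0.077]
21 -7 [-0.001 -0.012]
22 -15 [-0.003 -0.024]
23 -24 [-0.007 -0.035]
24 -33 [-0.013 -0.046]
25 -41 [-0.02  -0.055]
26 -50 [-0.028 -0.064]
27 -58 [-0.038 -0.071]
28 -67 [-0.049 -0.076]
29 -76 [-0.06 -0.08]
30 -84 [-0.072 -0.082]
```

```bash
python3 -m handwheel '[{"delta_pos":[0.008,0.011,0],"turn":[0,0,0],"claw":0},{"delta_pos":[0.014,0.022,0],"turn":[0,0,0],"claw":0},{"delta_pos":[0.02,0.033,0],"turn":[0,0,0],"claw":0},{"delta_pos":[0.027,0.043,0],"turn":[0,0,0],"claw":0},{"delta_pos":[0.035,0.051,0],"turn":[0,0,0],"claw":0},{"delta_pos":[0.045,0.058,0],"turn":[0,0,0],"claw":0},{"delta_pos":[0.056,0.064,0],"turn":[0,0,0],"claw":0},{"delta_pos":[0.067,0.068,0],"turn":[0,0,0],"claw":0},{"delta_pos":[0.079,0.07,0],"turn":[0,0,0],"claw":0},{"delta_pos":[0.091,0.07,0],"turn":[0,0,0],"claw":0}]'
python3 - <<'E'
from h import *
t=eyes.snapshot('top')[130:270,215:405]
cv2.imwrite('pics/t2.png',np.clip(cv2.resize(t,None,fx=4,fy=4,interpolation=cv2.INTER_CUBIC)[:,:,::-1].astype(int)*2,0,255).astype(np.uint8))
E
```

```text
t: 3.15
eef_pos: [0.5465, 0.0586, 0.2592]
eef_rot: [0.228, 0.974, -0.005, 0.001]
force: [-8.6, -31.8, 3.4]
grip_width: -0.006
finger_force: 18.7
```

View pics/t2.png

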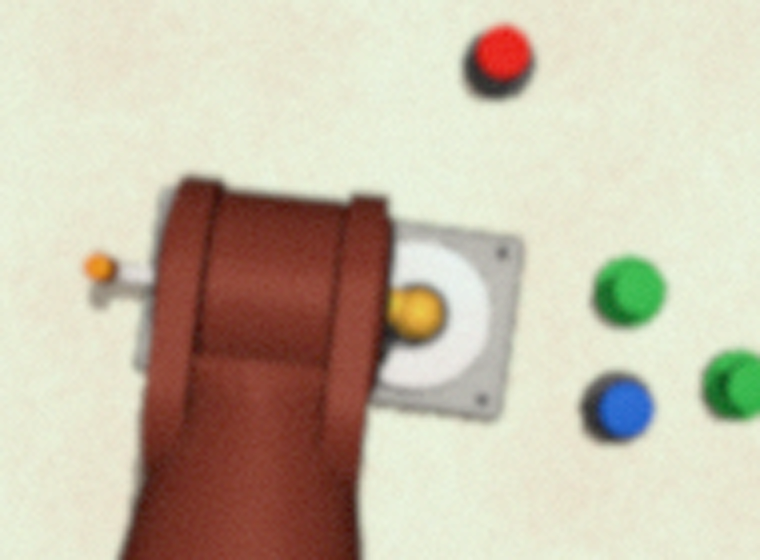

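Partly hidden by the robot, but the arm base leaves the socket (417,312) up-left, so the arm follows. The −y force suggests the fingers bear on the nut's shoulder, so I'll use a smaller radius.

```bash
python3 - <<'E'
from h import *
s=np.array([.5425,-.019]);o=np.array([.5458,.0605])
for k in range(0,10):
    a=np.radians(88-k*8.5);q=s+.068*np.array([np.cos(a),np.sin(a)]);print(k,(q-o).round(3))
E
```

```text
0 [-0.001 -0.012]
1 [ 0.009 -0.013]
2 [ 0.019 -0.015]
3 [ 0.028 -0.019]
4 [ 0.037 -0.024]
5 [ 0.044 -0.031]
6 [ 0.051 -0.039]
7 [ 0.056 -0.047]
8 [ 0.061 -0.056]
9 [ 0.063 -0.066]
```

```bash
python3 -m handwheel '[{"delta_pos":[-0.001,-0.012,0],"turn":[0,0,0],"claw":0},{"delta_pos":[0.009,-0.013,0],"turn":[0,0,0],"claw":0},{"delta_pos":[0.019,-0.015,0],"turn":[0,0,0],"claw":0},{"delta_pos":[0.028,-0.019,0],"turn":[0,0,0],"claw":0},{"delta_pos":[0.037,-0.024,0],"turn":[0,0,0],"claw":0},{"delta_pos":[0.044,-0.031,0],"turn":[0,0,0],"claw":0},{"delta_pos":[0.051,-0.039,0],"turn":[0,0,0],"claw":0},{"delta_pos":[0.056,-0.047,0],"turn":[0,0,0],"claw":0},{"delta_pos":[0.061,-0.056,0],"turn":[0,0,0],"claw":0},{"delta_pos":[0.063,-0.066,0],"turn":[0,0,0],"claw":0}]'
python3 - <<'E'
from h import *
p=sense()['eef_pos'][:2]
s=np.array([.5425,-.019]);o=np.array([.6088,-.0055]);print(p)
for k in range(1,11):
    a=np.radians(11.5-k*8.5);q=s+.068*np.array([np.cos(a),np.sin(a)]);print(k,(q-o).round(3))
E
```

```text
t: 4.2
eef_pos: [0.6087, -0.004, 0.2583]
eef_rot: [0.226, 0.974, 0.001, -0.001]
force: [-1.8, 5.9, 0.1]
grip_width: 0.003
finger_force: 2.4
[ 0.60873416 -0.00401142]
1 [ 0.002 -0.01 ]
2 [ 0.001 -0.02 ]
3 [-0.   -0.03]
4 [-0.003 -0.04 ]
5 [-0.008 -0.049]
6 [-0.014 -0.057]
7 [-0.021 -0.064]
8 [-0.029 -0.07 ]
9 [-0.038 -0.075]
10 [-0.047 -0.079]
```

```bash
python3 -m handwheel '[{"delta_pos":[0.002,-0.01,0],"turn":[0,0,0],"claw":0},{"delta_pos":[0.001,-0.02,0],"turn":[0,0,0],"claw":0},{"delta_pos":[0,-0.03,0],"turn":[0,0,0],"claw":0},{"delta_pos":[-0.003,-0.04,0],"turn":[0,0,0],"claw":0},{"delta_pos":[-0.008,-0.049,0],"turn":[0,0,0],"claw":0},{"delta_pos":[-0.014,-0.057,0],"turn":[0,0,0],"claw":0},{"delta_pos":[-0.021,-0.064,0],"turn":[0,0,0],"claw":0},{"delta_pos":[-0.029,-0.07,0],"turn":[0,0,0],"claw":0},{"delta_pos":[-0.038,-0.075,0],"turn":[0,0,0],"claw":0},{"delta_pos":[-0.047,-0.079,0],"turn":[0,0,0],"claw":0}]'
python3 - <<'E'
from h import *
p=sense();print(p['eef_pos'])
s=eyes.snapshot('side')[180:300,235:415];w=eyes.snapshot('wrist')
a=cv2.resize(s,(600,400),interpolation=cv2.INTER_CUBIC)
big=np.vstack([a[:280],cv2.resize(w,(512,320))[:, :].copy() if 0 else cv2.copyMakeBorder(cv2.resize(w,(496,310)),0,0,0,104,0)])
cv2.imwrite('pics/s3.png',np.clip(big[:,:,::-1].astype(int)*1.6,0,255).astype(np.uint8))
E
```

```text
t: 5.2
eef_pos: [0.5623, -0.0837, 0.2592]
eef_rot: [0.226, 0.974, 0.001, 0.001]
force: [5.4, 2.4, -1.5]
grip_width: -0.002
finger_force: 2.1
[ 0.56233518 -0.08367567  0.2591634 ]
```

View pics/s3.png

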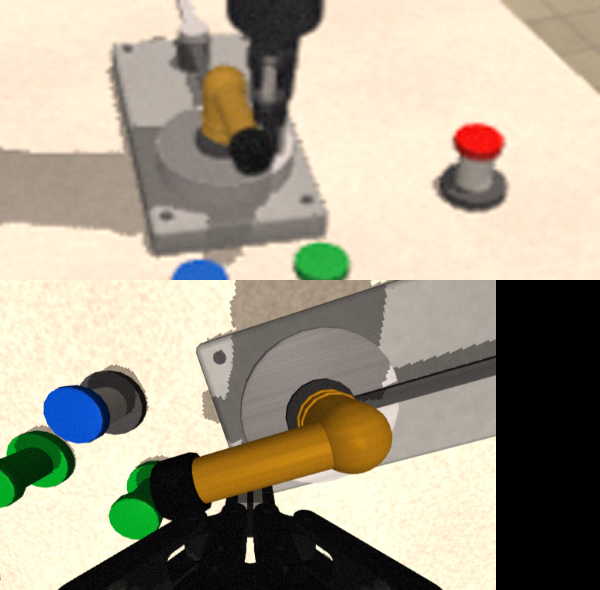

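Wrist view: blue cap at (76,414), its foot at (112,402); the brass tube runs from the nut (180,486) to the socket (350,440), short of the blue port. The fingers sit against the tube's trailing side. Next I'll compute the remaining angle from the tube's centre line.

```bash
cat > arm.py <<'E'
from h import *
def check(save=None):
    p=sense();im=eyes.snapshot('wrist')
    if save: cv2.imwrite(save,np.clip(im[:,:,::-1].astype(int)*1.6,0,255).astype(np.uint8))
    hsv=cv2.cvtColor(im,cv2.COLOR_RGB2HSV)
    m=cv2.inRange(hsv,(10,150,50),(28,255,255));m=cv2.morphologyEx(m,cv2.MORPH_OPEN,np.ones((5,5)))
    n,l,st,ce=cv2.connectedComponentsWithStats(m);m=(l==1+st[1:,4].argmax())
    # tube pixels to plane of arm axis; keep those 35..80 mm from the stub
    s=np.array([.5425,-.019]);ys,xs=np.nonzero(m)
    P=np.array([plane('wrist',(x,y),.113,p)[:2] for x,y in zip(xs[::7],ys[::7])])
    d=np.hypot(*(P-s).T);Q=P[(d>.035)&(d<.075)]
    vx,vy,x0,y0=cv2.fitLine(Q.astype(np.float32),cv2.DIST_L2,0,.01,.01).ravel();u=np.array([vx,vy])
    if u@(Q.mean(0)-s)<0:u=-u
    c=blob(im,105,130,120,50,(0,0,640,400));B=plane('wrist',c[0],.06,p)[:2]
    for nm,B in(('wrist',B),('tri',np.array([.4668,-.1800]))):
        v=B-s;print(nm,B.round(4),'arm deg',np.degrees(np.arctan2(u[1],u[0])).round(1),'port deg',np.degrees(np.arctan2(v[1],v[0])).round(1))
    w=Q.mean(0)-s;print('arm via centroid',np.degrees(np.arctan2(w[1],w[0])).round(1),len(Q),p['eef_pos'].round(4))
E
python3 -c "
from arm import *
check()"
```

```text
wrist [ 0.4663 -0.182 ] arm deg -102.3 port deg -115.1
tri [ 0.4668 -0.18  ] arm deg -102.3 port deg -115.2
arm via centroid -94.9 845 [ 0.5618 -0.084   0.2592]
```

```bash
python3 -m handwheel '[{"delta_pos":[-0.003,-0.001,0],"turn":[0,0,0],"claw":0},{"delta_pos":[-0.005,-0.001,0],"turn":[0,0,0],"claw":0},{"delta_pos":[-0.007,-0.002,0],"turn":[0,0,0],"claw":0},{"delta_pos":[-0.009,-0.002,0],"turn":[0,0,0],"claw":0},{"delta_pos":[-0.011,-0.002,0],"turn":[0,0,0],"claw":0},{"delta_pos":[-0.013,-0.002,0],"turn":[0,0,0],"claw":0},{"delta_pos":[-0.014,-0.002,0],"turn":[0,0,0],"claw":0},{"delta_pos":[-0.014,-0.002,0],"turn":[0,0,0],"claw":0},{"delta_pos":[-0.014,-0.002,0],"turn":[0,0,0],"claw":0},{"delta_pos":[-0.014,-0.002,0],"turn":[0,0,0],"claw":0}]'
python3 -c "
from arm import *
check('pics/w4.png')"
```

```text
t: 6.35
eef_pos: [0.5475, -0.0865, 0.2587]
eef_rot: [0.226, 0.974, -0.0, -0.0]
force: [1.8, 0.5, -0.3]
grip_width: 0.001
finger_force: 0.8
wrist [ 0.4662 -0.1819] arm deg -114.2 port deg -115.1
tri [ 0.4668 -0.18  ] arm deg -114.2 port deg -115.2
arm via centroid -106.6 856 [ 0.5475 -0.0865  0.2587]
```

View pics/w4.png

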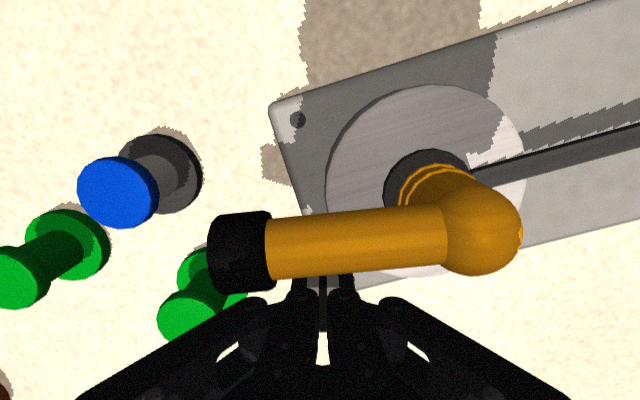

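Wrist view: the tube runs from the nut (235,252) to the socket dome (485,235), with the blue cap at (118,193). I'll check the line with hand-read points and the drum's rim as a second source for the axis.

```bash
python3 - <<'E'
from h import *
p=sense()
f=lambda x,y,z:plane('wrist',(x,y),z,p)[:2]
for z in(.110,.113):
  a,b,n=f(275,248.5,z),f(435,236,z),f(215,253,z);u=a-b
  print(z,'tube',a,b,'nutend',n,np.degrees(np.arctan2(u[1],u[0])))
  u/=np.hypot(*u);B=np.array([.4665,-.181]);v=B-b;print(' miss mm',1e3*(u[0]*v[1]-u[1]*v[0]),'axis est',n-u*.105)
r=np.array([f(x,y,.055) for x,y in((327,185),(430,84),(524,165),(350,125),(500,110))])
A=np.c_[2*r,np.ones(5)];c=np.linalg.lstsq(A,(r**2).sum(1),rcond=None)[0];print('drum',c[:2],np.sqrt(c[2]+c[:2]@c[:2]))
E
```

```text
0.11 tube [ 0.51898014 -0.09643246] [ 0.54381128 -0.03244348] nutend [ 0.50940569 -0.12085782] -111.20891208471484
 miss mm -18.331566190355066 axis est [ 0.54739149 -0.02296973]
0.113 tube [ 0.51783746 -0.09529347] [ 0.5420385  -0.03292824] nutend [ 0.50850597 -0.11909902] -111.20891208471478
 miss mm -16.854234488493873 axis est [ 0.54649178 -0.02121092]
drum [ 0.54427911 -0.01897136] 0.0576702948188151
```

```bash
python3 -m handwheel '[{"delta_pos":[-0.002,0,0],"turn":[0,0,0],"claw":0},{"delta_pos":[-0.004,0,0],"turn":[0,0,0],"claw":0},{"delta_pos":[-0.006,0,0],"turn":[0,0,0],"claw":0},{"delta_pos":[-0.006,0,0],"turn":[0,0,0],"claw":0},{"delta_pos":[-0.006,0,0],"turn":[0,0,0],"claw":0},{"delta_pos":[-0.003,0,0],"turn":[0,0,0],"claw":0},{"delta_pos":[0.002,0,0],"turn":[0,0,0],"claw":0},{"delta_pos":[0.01,0,0],"turn":[0,0,0],"claw":0},{"delta_pos":[0.01,0,0.03],"turn":[0,0,0],"claw":0},{"delta_pos":[0.01,0,0.07],"turn":[0,0,0],"claw":0}]'
python3 - <<'E'
from arm import *
check('pics/w5.png')
E
```

```text
t: 7.4
eef_pos: [0.5574, -0.0862, 0.3272]
eef_rot: [0.226, 0.974, 0.0, -0.002]
force: [0.9, -0.2, 0.1]
grip_width: -0.001
finger_force: 0.0
wrist [ 0.4665 -0.183 ] arm deg -117.3 port deg -114.9
tri [ 0.4668 -0.18  ] arm deg -117.3 port deg -115.2
arm via centroid -110.9 369 [ 0.5574 -0.0862  0.3272]
```

View pics/w5.png

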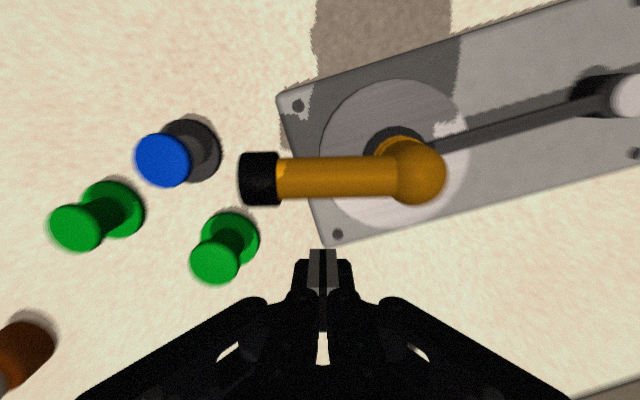

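The fingers are clear of the arm. The nut's face is at (240,179), the tube midline passes (285,178.5) and (385,176.5), and the blue cap is at (163,159).

```bash
python3 - <<'E'
from h import *
p=sense()
f=lambda x,y,z:plane('wrist',(x,y),z,p)[:2]
B=np.array([.4665,-.1815])
for z in(.109,.112,.115):
  n=f(240,179,z);b=f(385,176.5,z);a=f(285,178.5,z);u=a-b
  for s in(np.array([.5425,-.019]),np.array([.5445,-.019]),b):
    u=n-s;v=B-s;print(z,s.round(4),'arm',np.degrees(np.arctan2(u[1],u[0])).round(1),np.hypot(*u).round(4),'miss',1e3*(u[0]*v[1]-u[1]*v[0])/np.hypot(*u))
r=np.array([f(x,y,.055) for x,y in((320,152),(395,80),(340,112),(447,98),(333,195))])
A=np.c_[2*r,np.ones(5)];c=np.linalg.lstsq(A,(r**2).sum(1),rcond=None)[0];print('drum',c[:2],np.sqrt(c[2]+c[:2]@c[:2]))
E
```

```text
0.109 [ 0.5425 -0.019 ] arm -109.1 0.11 miss -18.579228640317393
0.109 [ 0.5445 -0.019 ] arm -110.1 0.1107 miss -17.408725642945875
0.109 [ 0.5473 -0.0359] arm -115.1 0.0962 miss -11.320631049702154
0.112 [ 0.5425 -0.019 ] arm -109.5 0.1091 miss -17.502340435270714
0.112 [ 0.5445 -0.019 ] arm -110.5 0.1098 miss -16.307115262126747
0.112 [ 0.5464 -0.0361] arm -115.1 0.0947 miss -10.569536857564104
0.115 [ 0.5425 -0.019 ] arm -109.8 0.1082 miss -16.406526447633993
0.115 [ 0.5445 -0.019 ] arm -110.8 0.1089 miss -15.18653583661262
0.115 [ 0.5454 -0.0364] arm -115.1 0.0932 miss -9.818442665425959
drum [ 0.55351585 -0.01870333] 0.06018478426596886
```

```bash
python3 -m handwheel '[{"delta_pos":[0,0,-0.04],"turn":[0,0,0],"claw":0},{"delta_pos":[0,0,-0.069],"turn":[0,0,0],"claw":0},{"delta_pos":[-0.008,0,-0.069],"turn":[0,0,0],"claw":0},{"delta_pos":[-0.014,0,-0.069],"turn":[0,0,0],"claw":0},{"delta_pos":[-0.018,0,-0.069],"turn":[0,0,0],"claw":0},{"delta_pos":[-0.021,0,-0.069],"turn":[0,0,0],"claw":0},{"delta_pos":[-0.021,0,-0.069],"turn":[0,0,0],"claw":0},{"delta_pos":[-0.015,0,-0.069],"turn":[0,0,0],"claw":0},{"delta_pos":[0,0,-0.069],"turn":[0,0,0],"claw":0},{"delta_pos":[0.01,0,-0.03],"turn":[0,0,0],"claw":0}]'
python3 -m handwheel '[{"delta_pos":[0,0,0.04],"turn":[0,0,0],"claw":0},{"delta_pos":[0.01,0.04,0.06],"turn":[0,0,0],"claw":0},{"delta_pos":[0.02,0.085,0.06],"turn":[0,0,0],"claw":0},{"delta_pos":[0.03,0.13,0.06],"turn":[0,0,0],"claw":0},{"delta_pos":[0.04,0.175,0.06],"turn":[0,0,0],"claw":0},{"delta_pos":[0.05,0.22,0.06],"turn":[0,0,0],"claw":0},{"delta_pos":[0.05,0.265,0.06],"turn":[0,0,0],"claw":0},{"delta_pos":[0.05,0.31,0.06],"turn":[0,0,0],"claw":0},{"delta_pos":[0.05,0.355,0.06],"turn":[0,0,0],"claw":0},{"delta_pos":[0.05,0.355,0.06],"turn":[0,0,0],"claw":0}]'
python3 - <<'E'
from h import *
t=eyes.snapshot('top')[170:250,220:400];s=eyes.snapshot('side')[160:290,235:395]
np.save('t6.npy',t)
im=np.vstack([cv2.resize(t,(720,320),interpolation=cv2.INTER_CUBIC),cv2.copyMakeBorder(cv2.resize(s,(320,260),interpolation=cv2.INTER_CUBIC),0,0,0,400,0)])
cv2.imwrite('pics/t6.png',np.clip(im[:,:,::-1].astype(int)*2,0,255).astype(np.uint8))
E
```

```text
t: 8.45
eef_pos: [0.5667, -0.0859, 0.294]
eef_rot: [0.227, 0.974, 0.001, -0.004]
force: [0.2, -0.8, 0.4]
grip_width: 0.001
finger_force: 0.0
t: 9.45
eef_pos: [0.6167, 0.2737, 0.358]
eef_rot: [0.224, 0.975, 0.0, -0.001]
force: [-0.3, -0.5, 0.8]
grip_width: 0.003
finger_force: 0.0
```

View pics/t6.png

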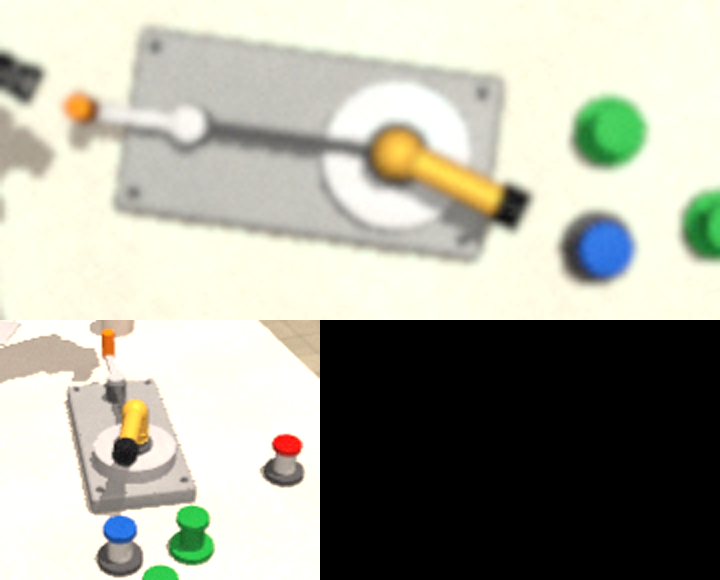

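The top view is now clear: dome (398,154), nut end (520,208), blue cap (606,248), knob (80,106), with the lever still open. I'll fit the tube line in this view.

```bash
python3 - <<'E'
from h import *
t=np.load('t6.npy');h=cv2.cvtColor(t,cv2.COLOR_RGB2HSV)
m=cv2.inRange(h,(10,120,40),(30,255,255));m[:,:60]=0
ys,xs=np.nonzero(m);P=np.array([plane('top',(x+220,y+170),.113)[:2] for x,y in zip(xs,ys)])
B=np.array([.4665,-.1810])
for s in(np.array([.5425,-.019]),np.array([.544,-.019])):
  d=np.hypot(*(P-s).T);Q=P[(d>.03)&(d<.078)]
  vx,vy,x0,y0=cv2.fitLine(Q.astype(np.float32),cv2.DIST_L2,0,.01,.01).ravel();u=np.array([vx,vy]);u*=np.sign(u@(Q.mean(0)-s))
  w=Q.mean(0)-s;v=B-Q.mean(0);v2=B-s
  print(len(Q),'dir',np.degrees(np.arctan2(*u[::-1])),'centroid',np.degrees(np.arctan2(*w[::-1])),'miss line',1e3*(u[0]*v[1]-u[1]*v[0]),'miss axis',1e3*np.cross(w/np.hypot(*w),v2))
g=lambda x,y,z:plane('top',(x/4+220-.4,y/4+170-.4),z)[:2]
n,dm=g(522,208,.112),g(398,154,.13);print('nut',n,'dome',dm,np.degrees(np.arctan2(*(n-dm)[::-1])),'piv',g(188,125,.105),'knob',g(80,106,.111))
E
```

```text
120 dir -117.88526 centroid -116.24213108279157 miss line 7.041269726154168 miss axis 3.463868560095798
119 dir -116.86685 centroid -117.69547117057064 miss line 4.859685274196939 miss axis 6.6722204134899155
nut [ 0.50064507 -0.11019951] dome [ 0.54338644 -0.01732125] -114.71127293359426 piv [0.57023568 0.1407637 ] knob [0.58639453 0.22099714]<stdin>:10: DeprecationWarning: Arrays of 2-dimensional vectors are deprecated. Use arrays of 3-dimensional vectors instead. (deprecated in NumPy 2.0)
```

```bash
python3 -m handwheel '[{"delta_pos":[-0.038,-0.022,0],"turn":[0,0,0],"claw":0},{"delta_pos":[-0.075,-0.045,0],"turn":[0,0,0],"claw":0},{"delta_pos":[-0.075,-0.045,0],"turn":[0,0,0],"claw":0},{"delta_pos":[-0.075,-0.045,-0.03],"turn":[0,0,0],"claw":0},{"delta_pos":[-0.075,-0.045,-0.06],"turn":[0,0,0],"claw":0},{"delta_pos":[-0.075,-0.045,-0.085],"turn":[0,0,0],"claw":0},{"delta_pos":[-0.075,-0.045,-0.1],"turn":[0,0,0],"claw":0},{"delta_pos":[-0.075,-0.045,-0.105],"turn":[0,0,0],"claw":0},{"delta_pos":[-0.075,-0.045,-0.105],"turn":[0,0,0],"claw":0},{"delta_pos":[-0.075,-0.045,-0.105],"turn":[0,0,0],"claw":0}]'
python3 - <<'E'
from h import *
s=np.array([.5695,.1415]);o=sense()['eef_pos'][:2];a0=np.degrees(np.arctan2(*(o-s)[::-1]));print(a0)
for k in range(1,21):
    a=np.radians(a0-k*(a0-13)/20);q=s+.083*np.array([np.cos(a),np.sin(a)])
    print(k,(q-o).round(3))
    if k==10:o=q
E
```

```text
t: 10.55
eef_pos: [0.5433, 0.2234, 0.2552]
eef_rot: [0.227, 0.974, 0.0, 0.001]
force: [0.2, -0.1, 0.2]
grip_width: 0.001
finger_force: 0.0
107.74097694062307
1 [ 0.008 -0.001]
2 [0.014 0.   ]
3 [0.021 0.001]
4 [0.028 0.001]
5 [0.035 0.001]
6 [ 0.042 -0.   ]
7 [ 0.048 -0.002]
8 [ 0.055 -0.004]
9 [ 0.061 -0.007]
10 [ 0.067 -0.01 ]
11 [ 0.006 -0.004]
12 [ 0.011 -0.008]
13 [ 0.016 -0.012]
14 [ 0.021 -0.017]
15 [ 0.026 -0.023]
16 [ 0.029 -0.028]
17 [ 0.033 -0.034]
18 [ 0.036 -0.04 ]
19 [ 0.038 -0.047]
20 [ 0.04  -0.053]
```

```bash
python3 -m handwheel '[{"delta_pos":[0.008,0,0],"turn":[0,0,0],"claw":0},{"delta_pos":[0.014,0,0],"turn":[0,0,0],"claw":0},{"delta_pos":[0.021,0.001,0],"turn":[0,0,0],"claw":0},{"delta_pos":[0.028,0.001,0],"turn":[0,0,0],"claw":0},{"delta_pos":[0.035,0.001,0],"turn":[0,0,0],"claw":0},{"delta_pos":[0.042,0,0],"turn":[0,0,0],"claw":0},{"delta_pos":[0.048,-0.002,0],"turn":[0,0,0],"claw":0},{"delta_pos":[0.055,-0.004,0],"turn":[0,0,0],"claw":0},{"delta_pos":[0.061,-0.007,0],"turn":[0,0,0],"claw":0},{"delta_pos":[0.067,-0.01,0],"turn":[0,0,0],"claw":0}]'
python3 -m handwheel '[{"delta_pos":[0.006,-0.004,0],"turn":[0,0,0],"claw":0},{"delta_pos":[0.011,-0.008,0],"turn":[0,0,0],"claw":0},{"delta_pos":[0.016,-0.012,0],"turn":[0,0,0],"claw":0},{"delta_pos":[0.021,-0.017,0],"turn":[0,0,0],"claw":0},{"delta_pos":[0.026,-0.023,0],"turn":[0,0,0],"claw":0},{"delta_pos":[0.029,-0.028,0],"turn":[0,0,0],"claw":0},{"delta_pos":[0.033,-0.034,0],"turn":[0,0,0],"claw":0},{"delta_pos":[0.036,-0.04,0],"turn":[0,0,0],"claw":0},{"delta_pos":[0.038,-0.047,0],"turn":[0,0,0],"claw":0},{"delta_pos":[0.038,-0.047,0],"turn":[0,0,0],"claw":0}]'
python3 - <<'E'
from h import *
p=sense();im=eyes.snapshot('wrist');cv2.imwrite('pics/w7.png',np.clip(im[:,:,::-1].astype(int)*1.6,0,255).astype(np.uint8))
E
```

```text
t: 11.55
eef_pos: [0.61, 0.2132, 0.2536]
eef_rot: [0.226, 0.974, -0.0, -0.0]
force: [-3.7, 0.2, 0.6]
grip_width: 0.002
finger_force: 1.3
t: 12.55
eef_pos: [0.6479, 0.1656, 0.2536]
eef_rot: [0.227, 0.974, -0.0, 0.0]
force: [-1.2, -0.1, -0.3]
grip_width: -0.006
finger_force: 0.2
```

View pics/w7.png

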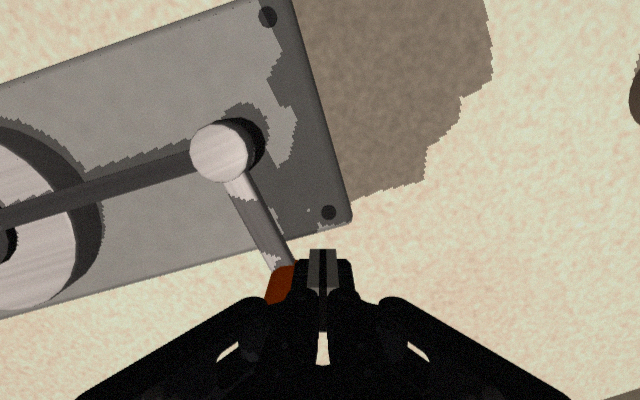

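The lever (pivot (222,152), knob (280,285)) is nearly along the plinth's x axis, with a few degrees left. I'll push slowly onto the stop.

```bash
python3 -m handwheel '[{"delta_pos":[0,-0.001,0],"turn":[0,0,0],"claw":0},{"delta_pos":[0,-0.002,0],"turn":[0,0,0],"claw":0},{"delta_pos":[0.001,-0.003,0],"turn":[0,0,0],"claw":0},{"delta_pos":[0.001,-0.004,0],"turn":[0,0,0],"claw":0},{"delta_pos":[0.001,-0.005,0],"turn":[0,0,0],"claw":0},{"delta_pos":[0.001,-0.006,0],"turn":[0,0,0],"claw":0},{"delta_pos":[0.001,-0.007,0],"turn":[0,0,0],"claw":0},{"delta_pos":[0.001,-0.008,0],"turn":[0,0,0],"claw":0},{"delta_pos":[0.001,-0.008,0],"turn":[0,0,0],"claw":0},{"delta_pos":[0.001,-0.008,0],"turn":[0,0,0],"claw":0}]'
```

```text
t: 13.6
eef_pos: [0.6484, 0.1604, 0.254]
eef_rot: [0.225, 0.974, 0.002, -0.0]
force: [-0.9, 14.3, 1.6]
grip_width: 0.001
finger_force: 6.6
```

14 N against about 2 N of friction means the lever is on its stop. Back off and verify.

```bash
python3 -m handwheel '[{"delta_pos":[0,0.01,0],"turn":[0,0,0],"claw":0},{"delta_pos":[0,0.025,0],"turn":[0,0,0],"claw":0},{"delta_pos":[0,0.03,0.03],"turn":[0,0,0],"claw":0},{"delta_pos":[0,0.03,0.07],"turn":[0,0,0],"claw":0},{"delta_pos":[0,0.05,0.11],"turn":[0,0,0],"claw":0},{"delta_pos":[-0.02,0.09,0.12],"turn":[0,0,0],"claw":0},{"delta_pos":[-0.04,0.13,0.12],"turn":[0,0,0],"claw":0},{"delta_pos":[-0.06,0.17,0.12],"turn":[0,0,0],"claw":0},{"delta_pos":[-0.06,0.17,0.12],"turn":[0,0,0],"claw":0},{"delta_pos":[-0.06,0.17,0.12],"turn":[0,0,0],"claw":0}]'
python3 - <<'E'
from h import *
t=eyes.snapshot('top')[130:290,140:480];np.save('t8.npy',t)
cv2.imwrite('pics/t8.png',np.clip(cv2.resize(t,None,fx=2.35,fy=2.35,interpolation=cv2.INTER_CUBIC)[:,:,::-1].astype(int)*2,0,255).astype(np.uint8))
h=cv2.cvtColor(t,cv2.COLOR_RGB2HSV);m=cv2.inRange(h,(10,120,40),(30,255,255))
ys,xs=np.nonzero(m);P=np.array([plane('top',(x+140,y+130),.113)[:2] for x,y in zip(xs,ys)])
s=np.array([.543,-.019]);d=np.hypot(*(P-s).T);w=P[(d>.03)&(d<.078)].mean(0)-s
print('arm',np.degrees(np.arctan2(*w[::-1])),'port -115.3')
E
```

```text
t: 14.6
eef_pos: [0.5881, 0.3298, 0.3737]
eef_rot: [0.225, 0.974, -0.0, 0.0]
force: [-0.1, -0.7, 0.5]
grip_width: 0.001
finger_force: 0.0
arm -116.88692727164353 port -115.3
```

View pics/t8.png

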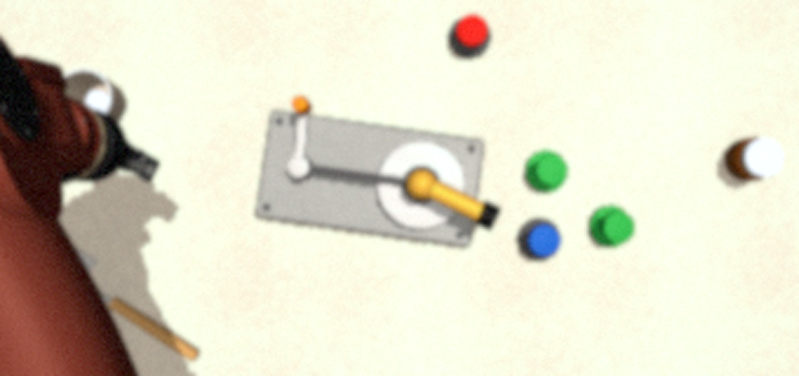

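The lever (pivot (298,167), knob (301,104)) now lies along the plinth's x axis. The elbow (dome (421,185), nut (490,214)) still points at the blue cap (541,240), and the robot touches nothing. I'll hand in.

```bash
python3 -c "
from rig import manip
print(manip.sign_off())"
```

```text
the job is handed in; nothing more can be done
None
```

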